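Open a carburettor's bore: choke, then hold the throttle

TASK

Open the carburettor's bore for inspection: with a fingertip push the yellow-ended choke arm round to its open stop and leave it there, then push the red-ended throttle arm round against its return spring to its open stop, and finish while still holding it there with the fingertip. Push gently, do not pinch the arms, and leave the jar, ring, caliper and screwdriver where they lie.

Things in the scene. Friction and masses are not known exactly. Their poses are not given: they have to be found in the camera images.
- carburettor: fixed aluminium carburettor on a dark steel foot plate 150 x 120 mm. Origin: centre of the plate's underside, on the bench; x along the bore (72 mm wide tube, 126 mm long, axis 80 mm up). Grey cover on top (104 x 48 mm) ends 120 mm up; above it only two hubs (24 mm wide, shaft ends to 146 mm), arms and stop screws (to 140 mm). The arms' coloured ends overhang the sides, free below
- choke_arm (a joint): angle of the choke arm about its upright pivot: 0 closed stop, 1.30 open stop (1.17 and more counts as open). Opens CLOCKWISE seen from above. In the carburettor's frame the arm points at pi/2 + 0.65 - value (rad, counter-clockwise from +x): on the +y side, from leaning to -x towards +x. Friction only (1.5 N at the end): stays where left; starts at 0 to 0.4
- throttle_arm (a joint): angle of the throttle arm about its upright pivot: 0 closed stop, 1.30 open stop (1.17 and more counts as open). Opens CLOCKWISE seen from above. In the carburettor's frame the arm points at -pi/2 + 0.65 - value (rad, counter-clockwise from +x): on the -y side, from leaning to +x towards -x. A spring returns it to 0 when let go: 1 N at the end when closed, 3.3 N when open
- choke_arm_end (a point): middle of the choke arm's yellow end: a block 36 mm along the arm (40 to 76 mm from the pivot axis), 14 mm wide, 14 mm tall; middle 58 mm from that axis, 134 mm above the bench. The rest of the arm is a steel bar 10 mm wide. Axes turn with the arm: x outwards along it, y counter-clockwise (the side to push on, choke_arm_c2; the far half is choke_arm_c3)
- throttle_arm_end (a point): middle of the throttle arm's red end; same sizes, height and axes as the yellow one
- choke_arm_pivot (a point): fixed point on the choke arm's upright pivot axis at mid height of the arm: (-32, 0, 134) mm in the carburettor's frame
- throttle_arm_pivot (a point): fixed point on the throttle arm's upright pivot axis at mid height of the arm: (32, 0, 134) mm in the carburettor's frame
- jet_jar: loose small closed jar with blue cap, 48 mm diameter, 62 mm tall, standing beside the carburettor; origin at the centre of its underside. Leave alone
- bore_ring: loose aluminium ring, 64 mm outside, 48 mm inside, 22 mm tall, lying beside the carburettor; origin at the centre of its underside. Leave alone
- caliper: loose steel vernier caliper, 200 mm long (its x), up to 58 mm wide at the jaws, 15 mm tall, lying on the robot's side of the carburettor; origin in the middle of its beam, on the bench. Leave alone
- screwdriver: loose screwdriver with orange handle, 170 mm long (its x), 26 mm thick, lying beyond the carburettor; origin at its underside. Leave alone
Not all that is in view belongs to the job. There is more than one size of the carburettor; the one meant has the size given above.

How it is judged (in metres and radians):
On the way, in this order (a step that is already met when the one before it is completed fails the run):
1. the choke arm is at its open stop (1.17 rad or more of 1.30) while the throttle is still closed (under 0.3 rad) (value of joint choke_arm above 1.17 rad and value of joint throttle_arm below 0.3 rad), for 0.2 s.
2. the throttle arm is at its open stop (1.17 rad or more of 1.30), the choke still open (value of joint each of choke_arm, throttle_arm above 1.17 rad), for 0.3 s.
At the end, for the whole second after the job is handed in: both arms within 0.13 rad of their open stops (joint values above 1.17), the throttle arm at rest (under 0.2 rad/s) and held there by the fingers with more than 0.5 N (all of step 2 and velocity of joint throttle_arm between -0.2 and 0.2 rad/s and contact force between the fingers and carburettor above 0.5 N); the arm keeps its last pose, push and grip.
It fails at once if the jar, ring, caliper or screwdriver is moved by more than 20 mm, lifted, carried or knocked over (distance of any of jet_jar, bore_ring, caliper, screwdriver from where it was at the start of the episode above 0.02 m or angle between jet_jar's own z axis and vertical above 0.5 rad).
It fails at once if the choke arm's end is pinched (pressed on both its sides at once) (contact force between the fingers and choke_arm_c2 above 1 N and contact force between the fingers and choke_arm_c3 above 1 N).
It fails at once if the throttle arm's end is pinched (pressed on both its sides at once) (contact force between the fingers and throttle_arm_c2 above 1 N and contact force between the fingers and throttle_arm_c3 above 1 N).
It fails at once if the robot pushes on the carburettor or its arms with more than 40 N (contact force between any of the fingers, the arm and carburettor above 40 N).
It also fails if it takes over 45 s, if anything falls off the work surface, if the arm or the gripper's body presses on something with over 40 N, if the wrist force passes 120 N, or if a joint passes its speed limit or range.

ROBOT

A 7-joint arm with a two-finger parallel gripper is mounted at the origin on the work surface. World frame = base frame: x ahead of the robot, y to its left, z up, the work surface at z = 0. Lengths are in mm, angles in rad, forces in N, time in s.
With the tool pointing down it reaches from about 400 to 850 mm from the base axis. Payload 10.4 kg.
Tool frame: the origin (TCP) lies midway between the tips of the shut fingers; the grasp point (between the pads) lies 19 mm behind it; z points along the fingers, y is the line along which they close (so a half turn about z gives the same grasp; the last joint's range is limited). The gripper opens to 85 mm and grips with 20 to 120 N. Pads are 22 mm wide; open, the fingers measure 114 mm over their backs; the gripper's body (76 mm by 85 mm) begins 54 mm behind the grasp point. The pads swing forward as they close: fully open they stand 13 mm farther back than shut.
Start: joints at [-1.228, 0.332, -0.065, 1.46, 0.022, 1.35, -0.088], TCP at [223.549, 583.676, 231.338] pointing down, gripper open.
Joint ranges: [-2.6, 2.6], [-0.5, 2.12], [-1.47, 1.34], [0.16, 2.42], [-1.27, 4.41], [0.06, 2.06], [-2.6, 2.6]. Speed limits (rad/s): [2.22, 2.22, 2.79, 2.79, 3.14, 3.14, 3.14].

INTERFACE

Orientations are given as a rotation vector (axis times angle).
In Python, from cell import monitor, eyes, ctrl gives the robot as it stands.
- The arm moves only by the shell command python3 -m inch 'ROWS' [OPENING]. ROWS is JSON, a list of rows, each an object of numbers: "dx", "dy", "dz": the shift along the world's x, y, z normalised to -1 to 1, where 1 is 50 mm; "ax", "ay", "az": the turn, a rotation vector about the world's x, y, z normalised to -1 to 1, where 1 is 8 degrees. A call has 1 to 5 rows; each row shifts and turns the commanded pose from where the row before left it; what a row does not reach is not made up. A row lasts 1/10 s, in which the tool goes at most 50 mm and 8.59 degrees, less where a joint would pass 70% of its speed; a pose out of reach is approached as far as the arm can. A call with a number of a shift or a turn outside -1 to 1 is refused whole. A call with a gripper value outside its range is refused whole. OPENING is the opening, from -1 (shut) to 1 (fully open), set as the call begins (- or left out, the last holds). The fingers move at their own pace and stop on an object; the grip force is fixed at half the most. Time passes only in rows, so rows that do not move let the fingers close. It gives the time, the measured TCP pose, the force, the opening and the grip force at its end, in the units of the state.
- monitor.get_state(): the state, without advancing time (a new reading comes with each control period).
- eyes.camera(name): name is "scene" or "top" or "wrist"; returns a dict with "frame" (420x560x3 uint8, red, green, blue), "fx", "fy", "cx", "cy" (pixels), "origin" and "orientation" of the camera in the world; the wrist camera has in their place "tool_from_camera" (4x4, takes a point from camera to tool coordinates, whose origin is the TCP and whose axes are the flange's). Camera axes: x right, y up, looking along -z (the intrinsics and any distortion apply to the point x, -y, -z); pixel columns grow to the right and rows downward; lengths in mm; the calibration is good to about 2 mm. A picture is of the moment at which its call begins: read the wrist's pose just before it. There is no depth.
- ctrl.sign_off(): hands the job in; it is judged then, once.
The state is a dict: "time_s": time; "qpos": joint angles; "qvel": joint speeds; "joint_efforts": joint torques, N m; "tcp_pos": TCP position; "tool_rot": TCP orientation; "ft_force": force on the tool from outside, world axes, zero at the start; "moment": the same for the moment, N m; "width": opening from 0.0 (shut) to 1.0 (fully open); "grip_force": force on a finger pad.
Only numpy, scipy, OpenCV 4.12 (cv2) and the standard library are available. Lean on these libraries where they do the work, as an engineer would, in place of code of your own. Each camera call takes 0.05 s, during which the arm holds its last target. There are 200 camera calls.

## Working session

There is one attempt and no reset: what is moved stays moved. The work goes in short steps, Python scripts to look and compute and a shell command to move; the robot and the scene stay as the last step left them, time stands still between calls to the robot, and variables do not carry over. Pictures are saved under pics/ and viewed, at most 10 in all, crops included, and the job is handed in when it is done.

```bash
ls; mkdir -p pics; python3 - <<'E'
from cell import monitor, eyes, ctrl
import cv2,pickle
s=monitor.get_state();print(s)
d={}
for n in("scene","top"):
    c=eyes.camera(n);d[n]=c
    cv2.imwrite(f"pics/{n}0.png",c["frame"][:,:,::-1])
    print(n,{k:v for k,v in c.items() if k!="frame"})
pickle.dump(d,open("c0.pkl","wb"))
E
```

```text
pics
{'time_s': 0.0, 'qpos': array([-1.22759604,  0.33287249, -0.06467469,  1.46092965,  0.02157176,
        1.34988838, -0.08848735]), 'qvel': array([ 0.00025028,  0.00049939, -0.00027381, -0.00039733, -0.00016317,
       -0.0002358 , -0.0006004 ]), 'joint_efforts': array([ 1.09946537e-03, -6.25421405e+01,  4.95181116e-02, -3.91603553e+01,
        1.62384968e-02,  9.53049195e-03, -1.12525530e-06]), 'tcp_pos': array([223.43902151, 583.3020444 , 230.52103561]), 'tool_rot': array([-5.71355963e-01, -3.08898482e+00,  2.18005925e-03]), 'ft_force': array([ 0.76616605,  0.70076626, -0.86224315]), 'moment': array([-0.03098893, -0.02715528,  0.02355904]), 'grip_force': 0.0, 'width': 1.0033994693598185}
scene {'fx': 410.7587885854048, 'fy': 410.7587885854048, 'cx': 273.0577358181463, 'cy': 207.5369833281095, 'origin': array([851.95494652, 261.78250671, 707.58919849]), 'orientation': array([0.30345297, 0.61420171, 2.10534785])}
top {'fx': 394.1915696299506, 'fy': 394.1915696299506, 'cx': 285.57410474639363, 'cy': 204.82317389791186, 'origin': array([409.44876076,  48.52060497, 858.57185503]), 'orientation': array([ 0.10965668, -0.14860474, -1.54416926])}
```

View pics/scene0.png

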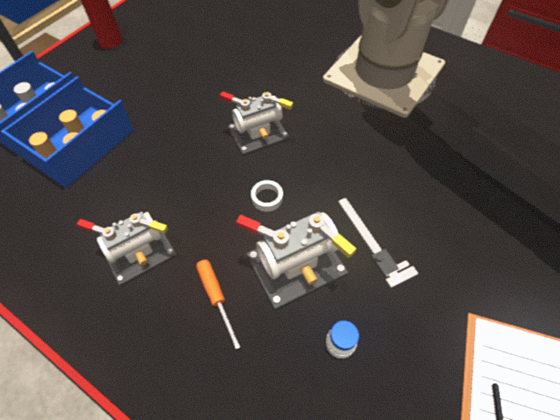

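View pics/top0.png

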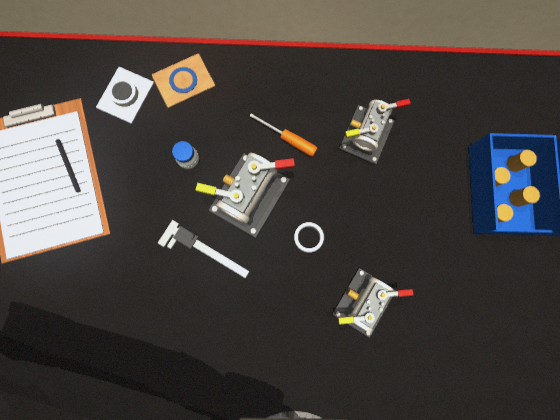

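The large carburettor is the middle one. In the top view its yellow end is at about (205,188) and red end at (284,163), with hubs at (236,196) and (254,167). In the scene view the yellow end is at (343,243) and the red end at (248,223), with hubs at (317,220) and (281,237). The jar, ring, caliper and screwdriver lie around it.

```bash
cat > h.py <<'E'
import numpy as np, cv2
from scipy.spatial.transform import Rotation as R
def ray(c,uv):
    u,v=uv
    d=np.array([(u-c["cx"])/c["fx"],-(v-c["cy"])/c["fy"],-1.])
    return np.asarray(c["origin"]),R.from_rotvec(c["orientation"]).as_matrix()@d
def plane(c,uv,z):
    o,d=ray(c,uv); return o+d*(z-o[2])/d[2]
def tri(c1,p1,c2,p2):
    o1,d1=ray(c1,p1);o2,d2=ray(c2,p2)
    t=np.linalg.lstsq(np.c_[d1,-d2],o2-o1,rcond=None)[0]
    a,b=o1+t[0]*d1,o2+t[1]*d2
    return (a+b)/2,np.linalg.norm(a-b)
H=dict(yel=((24,150,120),(34,255,255)),red=((172,150,100),(180,255,255)),org=((8,110,120),(22,255,255)),blu=((100,150,80),(125,255,255)))
def blobs(c,name,near,r,amin=6):
    hsv=cv2.cvtColor(c["frame"],cv2.COLOR_RGB2HSV)
    m=cv2.inRange(hsv,*map(np.array,H[name]))
    if name=="red": m|=cv2.inRange(hsv,np.array((0,150,100)),np.array((5,255,255)))
    n,_,st,ce=cv2.connectedComponentsWithStats(m)
    return [(ce[i].round(1),int(st[i,4])) for i in range(1,n) if st[i,4]>=amin and np.hypot(*(ce[i]-near))<r]
E
python3 - <<'E'
from h import *; import pickle
d=pickle.load(open("c0.pkl","rb"));T,S=d["top"],d["scene"]
for n,a,b in(("yel",(205,188),(343,243)),("red",(284,163),(248,223)),("org",(236,196),(317,220)),("org",(254,167),(281,237)),("blu",(183,152),(344,335))):
    A=blobs(T,n,a,15);B=blobs(S,n,b,15);print(n,A,B)
    if A and B:
        A=max(A,key=lambda x:x[1]);B=max(B,key=lambda x:x[1]);print(tri(T,A[0],S,B[0]))
cr=np.hstack([cv2.resize(T["frame"][130:250,150:330],None,fx=2.2,fy=2.2,interpolation=2),cv2.resize(S["frame"][170:290,220:400],None,fx=2.2,fy=2.2,interpolation=2)])
cv2.imwrite("pics/crop.png",cr[:,:,::-1])
E
```

```text
yel [(array([205.4, 188.4]), 165)] [(array([345.3, 248.4]), 55)]
(array([557.78160844, 183.70713994, 130.91936994]), np.float64(2.4540965083073765))
red [(array([284.4, 163. ]), 164)] [(array([247.3, 223.2]), 265)]
(array([609.79241737,  35.12605693, 138.23047389]), np.float64(1.2075130774359764))
org [] [(array([316.1, 220.4]), 7)]
org [] [(array([280.4, 236.8]), 8)]
blu [(array([182.2, 150.9]), 342)] [(array([344.8, 333. ]), 525)]
(array([650.44244521, 247.140774  ,  63.07790412]), np.float64(0.36160466200630614))
```

View pics/crop.png

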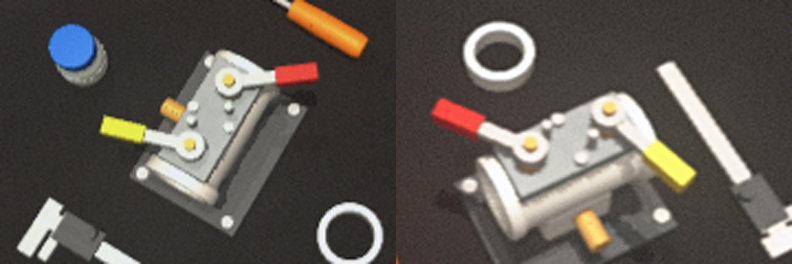

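The crop shows brass shaft ends. In the top view the choke is at (235.5,195.9) and the throttle at (254.1,166.4). In the scene view they are at (316.5,219.8) and (280.4,236). Next I triangulate these and fit the carburettor frame.

```bash
sed -i 's/yel=((24,150,120)/yel=((22,110,90)/' h.py; python3 - <<'E'
from h import *; import pickle
d=pickle.load(open("c0.pkl","rb"));T,S=d["top"],d["scene"]
A=blobs(T,"yel",(205,188),15)[0];B=max(blobs(S,"yel",(343,245),18),key=lambda x:x[1]);print(A,B)
ye=tri(T,A[0],S,B[0]);print("yel",ye)
re=tri(T,(284.4,163),S,(247.3,223.2));print("red",re)
c=tri(T,(235.5,195.9),S,(316.3,220));t=tri(T,(254.1,166.4),S,(280.4,236.4));print("choke",c,"thr",t)
c=c[0];t=t[0];x=t-c;yaw=np.arctan2(x[1],x[0]);print("dist",np.hypot(*x[:2]),"yaw",yaw,"mid",(c+t)/2)
for n,p,q,off in(("choke",ye[0],c,np.pi/2+.65),("thr",re[0],t,-np.pi/2+.65)):
    v=(p-q)[:2];a=np.arctan2(v[1],v[0])-yaw
    print(n,"len",np.hypot(*v),"val",(off-a+np.pi)%(2*np.pi)-np.pi)
# plate corner screws etc as check: ground pts from top
for n,uv in(("ring",(309,237)),("calj",(170,235)),("calend",(247,274)),("sdhandle",(300,143)),("sdtip",(251,115))): print(n,plane(T,uv,15).round(0))
for n,uv in (("c",(235.5,195.9)),("t",(254.1,166.4))): print(n,plane(T,uv,146).round(1))
for n,uv in (("y",A[0]),("r",(284.4,163))): print(n,plane(T,uv,140).round(1))
from cell import eyes,monitor
s=monitor.get_state();w=eyes.camera("wrist");print(w["tool_from_camera"].round(3),R.from_rotvec(s["tool_rot"]).as_matrix().round(3))
E
```

```text
(array([205.3, 188.4]), 180) (array([344.2, 244.3]), 260)
yel (array([556.48042652, 181.13218974, 139.62056014]), np.float64(0.042311895658502116))
red (array([609.79241737,  35.12605693, 138.23047389]), np.float64(1.2075130774359764))
choke (array([543.91327426, 123.93580253, 140.81058267]), np.float64(1.683617289769822)) thr (array([600.79184544,  92.32203204, 140.17610292]), np.float64(0.03938392347293033))
dist 65.07382226632157 yaw -0.5072941509594234 mid [572.35255985 108.12891729 140.49334279]
choke len 58.56073791626424 val 0.35898843192641117
thr len 57.899826109925094 val -0.01337789425353364
ring [481. -23.  15.]
calj [479. 273.  15.]
calend [401. 107.  15.]
sdhandle [691.  -0.  15.]
sdtip [753. 111.  15.]
c [542.6 124.1 146. ]
t [599.2  92.  146. ]
y [556.4 181.1 140. ]
r [609.   35.7 140. ]
[[-1.00000e-03  9.62000e-01  2.74000e-01  6.92600e+01]
 [ 1.00000e+00  0.00000e+00  1.00000e-03  1.04000e-01]
 [ 1.00000e-03  2.74000e-01 -9.62000e-01 -1.42865e+02]
 [ 0.00000e+00  0.00000e+00  0.00000e+00  1.00000e+00]] [[-0.934  0.358 -0.   ]
 [ 0.358  0.934 -0.001]
 [-0.    -0.001 -1.   ]]
```

The geometry agrees with the given sizes: hub spacing 65 mm (64 given), arm lengths 58.6 and 57.9 mm (58), heights about 140 mm. Choke is at 0.36 and throttle at 0, with yaw -0.507. I'll travel with shut fingers to the near side of the yellow end.

```bash
python3 -m inch '[{"dx":0.6,"dy":-0.78,"az":0.2},{"dx":0.6,"dy":-0.78,"az":0.2},{"dx":0.6,"dy":-0.78,"az":0.2},{"dx":0.6,"dy":-0.78,"az":0.2},{"dx":0.6,"dy":-0.78,"az":0.2}]' -1; python3 -m inch '[{"dx":0.6,"dy":-0.78},{"dx":0.6,"dy":-0.78},{"dx":0.6,"dy":-0.78},{"dx":0.6,"dy":-0.78},{}]'
```

```text
schema error: expected keys dx, dy, dz, ax, ay, az
schema error: expected keys dx, dy, dz, ax, ay, az
```

All six keys are required in each row.

```bash
python3 -m inch '[{"dx":0.6,"dy":-0.78,"dz":0,"ax":0,"ay":0,"az":0.2},{"dx":0.6,"dy":-0.78,"dz":0,"ax":0,"ay":0,"az":0.2},{"dx":0.6,"dy":-0.78,"dz":0,"ax":0,"ay":0,"az":0.2},{"dx":0.6,"dy":-0.78,"dz":0,"ax":0,"ay":0,"az":0.2},{"dx":0.6,"dy":-0.78,"dz":0,"ax":0,"ay":0,"az":0.2}]' -1; python3 -m inch '[{"dx":0.6,"dy":-0.78,"dz":0,"ax":0,"ay":0,"az":0},{"dx":0.6,"dy":-0.78,"dz":0,"ax":0,"ay":0,"az":0},{"dx":0.6,"dy":-0.78,"dz":0,"ax":0,"ay":0,"az":0},{"dx":0.6,"dy":-0.78,"dz":0,"ax":0,"ay":0,"az":0},{"dx":0,"dy":0,"dz":0,"ax":0,"ay":0,"az":0}]'
```

```text
time_s: 0.65
tcp_pos: [374.4, 386.8, 231.2]
tool_rot: [-0.353, -3.122, -0.0]
ft_force: [1.0, 0.5, 0.0]
width: 0.145
grip_force: 0.0
time_s: 1.15
tcp_pos: [497.4, 225.4, 231.4]
tool_rot: [0.371, 3.118, -0.003]
ft_force: [-0.6, 0.8, -0.3]
width: -0.001
grip_force: 0.0
```

```bash
python3 -m inch '[{"dx":0.54,"dy":-0.66,"dz":0,"ax":0,"ay":0,"az":0},{"dx":0,"dy":0,"dz":-0.8,"ax":0,"ay":0,"az":0},{"dx":0,"dy":0,"dz":-0.8,"ax":0,"ay":0,"az":0},{"dx":0,"dy":0,"dz":-0.66,"ax":0,"ay":0,"az":0},{"dx":0,"dy":0,"dz":0,"ax":0,"ay":0,"az":0}]'; python3 - <<'E'
from cell import eyes
import cv2,numpy as np
a=cv2.resize(eyes.camera("scene")["frame"][130:300,200:420],None,fx=1.8,fy=1.8);b=cv2.resize(eyes.camera("top")["frame"][110:280,130:350],None,fx=1.8,fy=1.8)
cv2.imwrite("pics/p1.png",np.hstack([a,b])[:,:,::-1])
E
```

```text
time_s: 1.65
tcp_pos: [517.6, 198.6, 113.9]
tool_rot: [-0.354, -3.115, 0.007]
ft_force: [-1.1, 0.4, -0.2]
width: -0.002
grip_force: 0.0
```

View pics/p1.png

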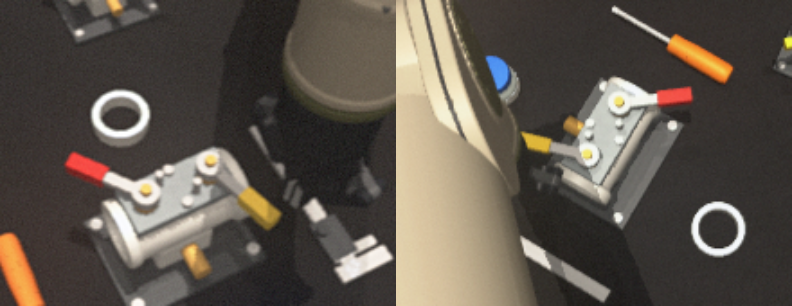

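The image shows the finger near (290,190) in the left (scene) half, on the robot's side of the yellow end and clear of everything. Next I compute waypoints along the arc.

```bash
cat > wp.py <<'E'
import sys; from h import *; from cell import monitor
# usage: wp.py choke|thr r off v1 v2 ... -> row increments from the measured pose
P=dict(choke=((543.5,124.),np.pi/2+.65),thr=((600.3,92.2),-np.pi/2+.65))[sys.argv[1]]
r,off=map(float,sys.argv[2:4]);s=monitor.get_state();p=s["tcp_pos"]
M=R.from_rotvec(s["tool_rot"]).as_matrix();y=np.arctan2(M[1,1],M[0,1])
print("tcp",p.round(1),"yaw",round(np.degrees(y),1),"tilt",M[:2,2].round(3),"F",s["ft_force"].round(1),"t",s["time_s"])
for v in map(float,sys.argv[4:]):
    a=-.507+P[1]-v;u=np.array([np.cos(a),np.sin(a)]);n=np.array([-u[1],u[0]])
    q=np.array(P[0])+r*u+off*n;d=q-p[:2];da=(a-y+np.pi/2)%np.pi-np.pi/2
    print(v,"target",q.round(1),"dx dy",(d/50).round(2),"az",round(np.degrees(da)/8,2),"mm",round(np.hypot(*d),1))
    p=np.r_[q,p[2]];y=y+da
E
python3 wp.py choke 60 18 .3 .45 .6 .75 .9 1.05 1.2 1.25
python3 - <<'E'
from h import *; import pickle
from cell import monitor
T=pickle.load(open("c0.pkl","rb"))["top"];p=monitor.get_state()["tcp_pos"]
q=R.from_rotvec(T["orientation"]).as_matrix().T@(p-T["origin"]);print(T["cx"]-T["fx"]*q[0]/q[2],T["cy"]+T["fy"]*q[1]/q[2])
E
```

```text
tcp [520.6 199.8 119. ] yaw 77.0 tilt [-0. -0.] F [ 0.4  0.4 -0.2] t 1.75
0.3 target [535.1 186.1] dx dy [ 0.29 -0.27] az 0.49 mm 20.0
0.45 target [544.5 186.6] dx dy [0.19 0.01] az -1.07 mm 9.4
0.6 target [553.8 185.8] dx dy [ 0.19 -0.02] az -1.07 mm 9.4
0.75 target [562.9 183.5] dx dy [ 0.18 -0.04] az -1.07 mm 9.4
0.9 target [571.6 180. ] dx dy [ 0.17 -0.07] az -1.07 mm 9.4
1.05 target [579.7 175.1] dx dy [ 0.16 -0.1 ] az -1.07 mm 9.4
1.2 target [586.9 169.2] dx dy [ 0.14 -0.12] az -1.07 mm 9.4
1.25 target [589.1 166.9] dx dy [ 0.04 -0.04] az -0.36 mm 3.1
196.24647357132773 209.01697956565468
```

```bash
python3 -m inch '[{"dx":0.29,"dy":-0.27,"dz":0,"ax":0,"ay":0,"az":0.5},{"dx":0.19,"dy":0,"dz":0,"ax":0,"ay":0,"az":-1},{"dx":0.19,"dy":-0.02,"dz":0,"ax":0,"ay":0,"az":-1},{"dx":0,"dy":0,"dz":0,"ax":0,"ay":0,"az":0},{"dx":0,"dy":0,"dz":0,"ax":0,"ay":0,"az":0}]'
cat > look.py <<'E'
from h import *; from cell import eyes; import sys
S=eyes.camera("scene");T=eyes.camera("top")
for n,C,off in(("yel",(543.5,124.),np.pi/2+.65),("red",(600.3,92.2),-np.pi/2+.65)):
    for nm,c in(("S",S),("T",T)):
        o=R.from_rotvec(c["orientation"]).as_matrix().T@(np.r_[C,134]-c["origin"]);px=(c["cx"]-c["fx"]*o[0]/o[2],c["cy"]+c["fy"]*o[1]/o[2])
        B=blobs(c,n,px,45,25)
        if B:
            B=max(B,key=lambda x:x[1]);q=plane(c,B[0],139);v=q[:2]-C;a=np.arctan2(v[1],v[0])+.507
            print(n,nm,B[1],"len",np.hypot(*v).round(1),"val",round((off-a+np.pi)%(2*np.pi)-np.pi,3))
if len(sys.argv)>1: cv2.imwrite(sys.argv[1],np.hstack([cv2.resize(c["frame"][a:a+170,b:b+220],None,fx=1.8,fy=1.8) for c,a,b in((S,130,200),(T,110,130))])[:,:,::-1])
E
python3 look.py pics/p2.png; python3 wp.py choke 60 18 .6 .75 .9 1.05
```

```text
time_s: 2.25
tcp_pos: [554.7, 185.8, 120.0]
tool_rot: [0.672, 3.067, 0.002]
ft_force: [0.1, 0.6, 0.2]
width: -0.0
grip_force: 0.0
red S 261 len 57.9 val -0.029
red T 165 len 57.2 val -0.014
tcp [554.1 185.7 119.3] yaw 65.3 tilt [0.001 0.001] F [-0.5  0.   0.4] t 2.35
0.6 target [553.8 185.8] dx dy [-0.01  0.  ] az -0.18 mm 0.3
0.75 target [562.9 183.5] dx dy [ 0.18 -0.04] az -1.07 mm 9.4
0.9 target [571.6 180. ] dx dy [ 0.17 -0.07] az -1.07 mm 9.4
1.05 target [579.7 175.1] dx dy [ 0.16 -0.1 ] az -1.07 mm 9.4
```

View pics/p2.png

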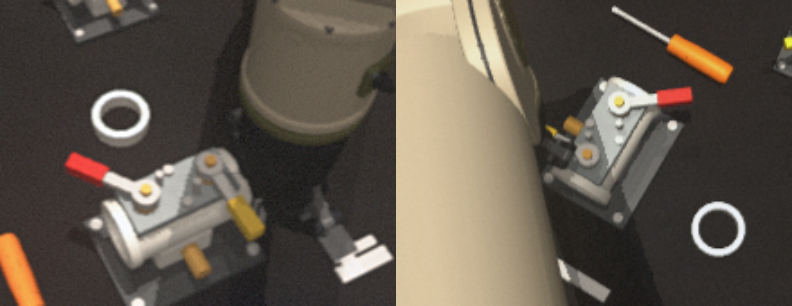

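The choke arm has turned: the yellow end moved from about (260,207) to (246,215) in the left half, with the finger behind it. It is in shade now, so I'll widen the mask. Continuing.

```bash
sed -i 's/yel=((22,110,90)/yel=((19,130,60)/' h.py; python3 -m inch '[{"dx":0.18,"dy":-0.04,"dz":0,"ax":0,"ay":0,"az":-1},{"dx":0.17,"dy":-0.07,"dz":0,"ax":0,"ay":0,"az":-1},{"dx":0.16,"dy":-0.1,"dz":0,"ax":0,"ay":0,"az":-1},{"dx":0,"dy":0,"dz":0,"ax":0,"ay":0,"az":0},{"dx":0,"dy":0,"dz":0,"ax":0,"ay":0,"az":0}]'
python3 look.py ; python3 wp.py choke 60 18 1.05 1.15 1.22 1.26 1.3
```

```text
time_s: 2.85
tcp_pos: [579.2, 174.9, 118.5]
tool_rot: [1.294, 2.863, 0.0]
ft_force: [-0.1, 0.6, -0.2]
width: -0.003
grip_force: 0.0
yel S 237 len 61.1 val 1.055
yel T 68 len 50.0 val 1.095
red S 264 len 58.1 val -0.027
red T 165 len 57.2 val -0.014
tcp [579.1 174.9 118.5] yaw 41.3 tilt [-0.  0.] F [ 0.   0.4 -0.3] t 2.95
1.05 target [579.7 175.1] dx dy [0.01 0.  ] az -0.41 mm 0.6
1.15 target [584.6 171.3] dx dy [ 0.1  -0.08] az -0.72 mm 6.3
1.22 target [587.8 168.3] dx dy [ 0.06 -0.06] az -0.5 mm 4.4
1.26 target [589.5 166.5] dx dy [ 0.03 -0.04] az -0.29 mm 2.5
1.3 target [591.2 164.6] dx dy [ 0.03 -0.04] az -0.29 mm 2.5
```

```bash
python3 -m inch '[{"dx":0.11,"dy":-0.08,"dz":0,"ax":0,"ay":0,"az":-0.9},{"dx":0.06,"dy":-0.06,"dz":0,"ax":0,"ay":0,"az":-0.6},{"dx":0.04,"dy":-0.04,"dz":0,"ax":0,"ay":0,"az":-0.3},{"dx":0,"dy":0,"dz":0,"ax":0,"ay":0,"az":0},{"dx":0,"dy":0,"dz":0,"ax":0,"ay":0,"az":0}]'
python3 look.py ; python3 wp.py choke 60 18 1.26 1.3 1.33
```

```text
time_s: 3.45
tcp_pos: [589.7, 165.8, 118.3]
tool_rot: [-1.646, -2.676, 0.0]
ft_force: [-0.3, -0.1, -0.1]
width: 0.002
grip_force: 0.0
yel S 202 len 62.7 val 1.261
yel T 82 len 50.9 val 1.275
red S 268 len 58.1 val -0.03
red T 166 len 57.2 val -0.014
tcp [589.8 165.7 118.4] yaw 26.8 tilt [-0.  0.] F [-0.4  0.2 -0.8] t 3.55
1.26 target [589.5 166.5] dx dy [-0.01  0.01] az -0.1 mm 0.8
1.3 target [591.2 164.6] dx dy [ 0.03 -0.04] az -0.29 mm 2.5
1.33 target [592.4 163.2] dx dy [ 0.02 -0.03] az -0.21 mm 1.9
```

```bash
for i in 1; do python3 -m inch '[{"dx":0.02,"dy":-0.03,"dz":0,"ax":0,"ay":0,"az":-0.1},{"dx":0,"dy":0,"dz":0,"ax":0,"ay":0,"az":0},{"dx":0,"dy":0,"dz":0,"ax":0,"ay":0,"az":0}]'; done; python3 -m inch '[{"dx":0.02,"dy":-0.02,"dz":0,"ax":0,"ay":0,"az":-0.1},{"dx":0,"dy":0,"dz":0,"ax":0,"ay":0,"az":0},{"dx":0,"dy":0,"dz":0,"ax":0,"ay":0,"az":0}]'; python3 look.py
```

```text
time_s: 3.85
tcp_pos: [591.0, 164.2, 118.3]
tool_rot: [-1.668, -2.662, -0.0]
ft_force: [-0.5, 1.0, -0.4]
width: -0.001
grip_force: 0.5
time_s: 4.15
tcp_pos: [592.0, 163.1, 118.3]
tool_rot: [-1.687, -2.65, 0.0]
ft_force: [-1.0, 1.5, 0.1]
width: 0.002
grip_force: 0.5
yel S 188 len 63.3 val 1.318
yel T 74 len 52.2 val 1.346
red S 267 len 58.1 val -0.03
red T 165 len 57.2 val -0.014
```

Choke is at its stop (about 1.3, force rising). Back off, lift, cross over to the far side of the red end, turning the tool.

```bash
python3 -m inch '[{"dx":-0.1,"dy":0.24,"dz":0,"ax":0,"ay":0,"az":0},{"dx":-0.1,"dy":0.24,"dz":0,"ax":0,"ay":0,"az":0},{"dx":0,"dy":0,"dz":0.7,"ax":0,"ay":0,"az":1},{"dx":0,"dy":0,"dz":0.7,"ax":0,"ay":0,"az":1},{"dx":0.3,"dy":-0.6,"dz":0,"ax":0,"ay":0,"az":1}]'; python3 -m inch '[{"dx":0.3,"dy":-0.7,"dz":0,"ax":0,"ay":0,"az":1},{"dx":0.3,"dy":-0.7,"dz":0,"ax":0,"ay":0,"az":1},{"dx":0.3,"dy":-0.7,"dz":0,"ax":0,"ay":0,"az":1},{"dx":0,"dy":0,"dz":0,"ax":0,"ay":0,"az":1},{"dx":0,"dy":0,"dz":0,"ax":0,"ay":0,"az":0}]'; python3 wp.py thr 60 34 0
```

```text
time_s: 4.75
tcp_pos: [597.6, 164.4, 193.5]
tool_rot: [1.076, 2.947, 0.012]
ft_force: [0.5, 0.3, -0.2]
width: -0.001
grip_force: 0.0
time_s: 5.25
tcp_pos: [642.1, 52.3, 188.2]
tool_rot: [-0.243, -3.132, -0.0]
ft_force: [-0.6, 0.8, -0.0]
width: 0.0
grip_force: 0.0
tcp [642.1  52.3 188.2] yaw 81.1 tilt [-0.  0.] F [-0.6  0.8 -0. ] t 5.25
0.0 target [642.5  37.7] dx dy [ 0.01 -0.29] az 2.14 mm 14.6
```

```bash
python3 -m inch '[{"dx":0.02,"dy":-0.3,"dz":0,"ax":0,"ay":0,"az":1},{"dx":0,"dy":0,"dz":0,"ax":0,"ay":0,"az":1},{"dx":0,"dy":0,"dz":-0.7,"ax":0,"ay":0,"az":0},{"dx":0,"dy":0,"dz":-0.7,"ax":0,"ay":0,"az":0},{"dx":0,"dy":0,"dz":0,"ax":0,"ay":0,"az":0}]'; python3 look.py pics/p3.png;  python3 wp.py thr 60 18 0 .15 .3 .45 .6 .75 .9 1.05 1.2 1.25
```

```text
time_s: 5.75
tcp_pos: [639.7, 39.6, 113.6]
tool_rot: [0.191, -3.128, -0.0]
ft_force: [-1.1, 0.5, 0.0]
width: -0.0
grip_force: 0.0
yel S 201 len 61.3 val 1.311
yel T 160 len 59.2 val 1.299
tcp [642.9  38.9 118.9] yaw 97.0 tilt [-0.001  0.   ] F [0.4 0.3 0.6] t 5.85
0.0 target [626.7  35.4] dx dy [-0.32 -0.07] az 0.15 mm 16.6
0.15 target [617.9  32.1] dx dy [-0.18 -0.07] az -1.07 mm 9.4
0.3 target [608.7  30.1] dx dy [-0.18 -0.04] az -1.07 mm 9.4
0.45 target [599.3  29.6] dx dy [-0.19 -0.01] az -1.07 mm 9.4
0.6 target [590.   30.4] dx dy [-0.19  0.02] az -1.07 mm 9.4
0.75 target [580.9  32.7] dx dy [-0.18  0.04] az -1.07 mm 9.4
0.9 target [572.2  36.2] dx dy [-0.17  0.07] az -1.07 mm 9.4
1.05 target [564.1  41.1] dx dy [-0.16  0.1 ] az -1.07 mm 9.4
1.2 target [556.9  47. ] dx dy [-0.14  0.12] az -1.07 mm 9.4
1.25 target [554.7  49.3] dx dy [-0.04  0.04] az -0.36 mm 3.1
```

View pics/p3.png

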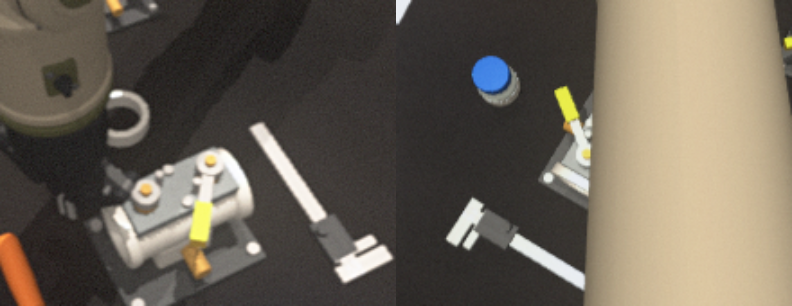

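The choke stayed open at 1.30, with the yellow end at (201,223) in the left half. The fingers are down beside the red end, which the hand hides from both cameras. Pushing the throttle.

```bash
python3 -m inch '[{"dx":-0.32,"dy":-0.07,"dz":0,"ax":0,"ay":0,"az":0},{"dx":-0.18,"dy":-0.07,"dz":0,"ax":0,"ay":0,"az":-1},{"dx":-0.18,"dy":-0.04,"dz":0,"ax":0,"ay":0,"az":-1},{"dx":-0.19,"dy":-0.01,"dz":0,"ax":0,"ay":0,"az":-1},{"dx":0,"dy":0,"dz":0,"ax":0,"ay":0,"az":0}]'; python3 look.py;  python3 wp.py thr 60 18 .6 .75 .9 1.05 1.2 1.25
```

```text
time_s: 6.35
tcp_pos: [600.5, 28.4, 121.1]
tool_rot: [0.467, 3.103, 0.002]
ft_force: [1.5, -0.6, 0.5]
width: 0.004
grip_force: 0.7
yel S 197 len 61.9 val 1.312
yel T 162 len 59.0 val 1.298
tcp [601.   28.3 120.5] yaw 73.3 tilt [0.003 0.001] F [ 0.8 -1.   1.9] t 6.45
0.6 target [590.   30.4] dx dy [-0.22  0.04] az -1.18 mm 11.2
0.75 target [580.9  32.7] dx dy [-0.18  0.04] az -1.07 mm 9.4
0.9 target [572.2  36.2] dx dy [-0.17  0.07] az -1.07 mm 9.4
1.05 target [564.1  41.1] dx dy [-0.16  0.1 ] az -1.07 mm 9.4
1.2 target [556.9  47. ] dx dy [-0.14  0.12] az -1.07 mm 9.4
1.25 target [554.7  49.3] dx dy [-0.04  0.04] az -0.36 mm 3.1
```

```bash
python3 -m inch '[{"dx":-0.2,"dy":0.04,"dz":-0.02,"ax":0,"ay":0,"az":-1},{"dx":-0.18,"dy":0.04,"dz":0,"ax":0,"ay":0,"az":-1},{"dx":-0.17,"dy":0.07,"dz":0,"ax":0,"ay":0,"az":-1},{"dx":-0.16,"dy":0.1,"dz":0,"ax":0,"ay":0,"az":-1},{"dx":0,"dy":0,"dz":0,"ax":0,"ay":0,"az":0}]'; python3 look.py;  python3 wp.py thr 60 18 1.05 1.15 1.2 1.25 1.28
```

```text
time_s: 6.95
tcp_pos: [564.7, 40.8, 118.4]
tool_rot: [1.299, 2.859, 0.002]
ft_force: [1.8, -1.5, 1.0]
width: 0.002
grip_force: 1.3
yel S 198 len 61.9 val 1.312
yel T 161 len 59.0 val 1.298
red S 89 len 59.0 val 1.114
tcp [565.2  40.2 118.2] yaw 41.4 tilt [0.002 0.   ] F [ 3.6 -1.8  1.7] t 7.05
1.05 target [564.1  41.1] dx dy [-0.02  0.02] az -0.42 mm 1.4
1.15 target [559.2  44.9] dx dy [-0.1   0.08] az -0.72 mm 6.3
1.2 target [556.9  47. ] dx dy [-0.05  0.04] az -0.36 mm 3.1
1.25 target [554.7  49.3] dx dy [-0.04  0.04] az -0.36 mm 3.1
1.28 target [553.4  50.6] dx dy [-0.03  0.03] az -0.21 mm 1.9
```

```bash
python3 -m inch '[{"dx":-0.11,"dy":0.09,"dz":0,"ax":0,"ay":0,"az":-1},{"dx":-0.05,"dy":0.05,"dz":0,"ax":0,"ay":0,"az":-0.5},{"dx":-0.04,"dy":0.05,"dz":0,"ax":0,"ay":0,"az":-0.3},{"dx":0,"dy":0,"dz":0,"ax":0,"ay":0,"az":0},{"dx":0,"dy":0,"dz":0,"ax":0,"ay":0,"az":0}]'; python3 look.py pics/p4.png;  python3 wp.py thr 60 18 1.25 1.28 1.3
```

```text
time_s: 7.55
tcp_pos: [554.6, 49.1, 117.6]
tool_rot: [1.645, 2.676, 0.0]
ft_force: [0.5, -3.1, 3.1]
width: 0.003
grip_force: 1.6
yel S 200 len 61.7 val 1.313
yel T 66 len 66.1 val 1.251
red S 158 len 58.0 val 1.281
tcp [554.6  49.2 117.5] yaw 26.8 tilt [ 0.001 -0.   ] F [ 1.8 -3.2  3.2] t 7.65
1.25 target [554.7  49.3] dx dy [0. 0.] az -0.02 mm 0.1
1.28 target [553.4  50.6] dx dy [-0.03  0.03] az -0.21 mm 1.9
1.3 target [552.6  51.6] dx dy [-0.02  0.02] az -0.14 mm 1.3
```

View pics/p4.png

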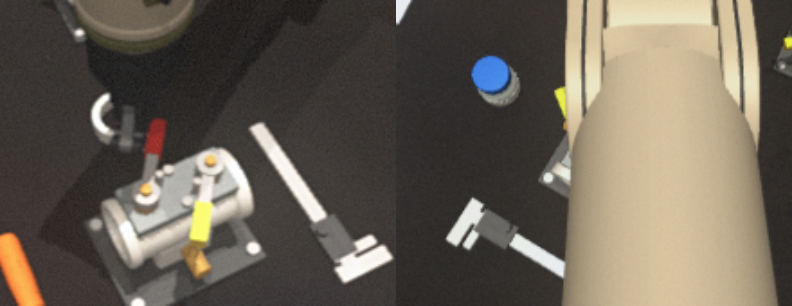

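The red end, at (155,136) in the left half, has swung fully round to about 1.25–1.28. The finger is behind it at about (127,128) and the choke is still open. One small nudge for margin.

```bash
python3 -m inch '[{"dx":-0.02,"dy":0.03,"dz":0,"ax":0,"ay":0,"az":-0.1},{"dx":0,"dy":0,"dz":0,"ax":0,"ay":0,"az":0},{"dx":0,"dy":0,"dz":0,"ax":0,"ay":0,"az":0},{"dx":0,"dy":0,"dz":0,"ax":0,"ay":0,"az":0},{"dx":0,"dy":0,"dz":0,"ax":0,"ay":0,"az":0}]'; python3 look.py;  python3 wp.py thr 60 18 1.28
```

```text
time_s: 8.15
tcp_pos: [553.5, 50.6, 117.5]
tool_rot: [1.668, 2.661, 0.0]
ft_force: [2.8, -3.8, 2.4]
width: -0.001
grip_force: 2.7
yel S 201 len 61.7 val 1.313
yel T 32 len 70.1 val 1.235
red S 158 len 58.3 val 1.309
tcp [553.5  50.6 117.5] yaw 25.8 tilt [ 0.001 -0.001] F [ 3.3 -4.4  2.9] t 8.25
1.28 target [553.4  50.6] dx dy [-0.  0.] az -0.12 mm 0.1
```

Both arms are open, and the finger is holding the throttle with about 4–5 N. Handing in.

```bash
python3 -c "
from cell import ctrl
print(ctrl.sign_off())"
```

```text
the job is handed in; nothing more can be done
None
```

I handed the job in with the choke arm left at its open stop (about 1.3 rad by camera) and the fingertip still holding the throttle arm open (about 1.3 rad, roughly 5 N); I planned the path clear of the jar, ring, caliper and screwdriver, and no verdict came back.

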